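Lock down the rabbit jig's spring bolt

TASK

Two wooden jigs for the milling machine stand on the bench, one carrying a wooden rabbit and one a wooden owl. Lock the rabbit's jig: push its spring bolt down into the housing by the black knob and, while it is down, slide the knob with its keeper plate well under the dark steel lip, so that the bolt stays down when you let go. Leave the owl's jig alone.

Things in the scene. Friction and masses are not known exactly. Their poses are not given: they have to be found in the camera images.
- knob (a point): Grip point on the rabbit jig's black knob (upright block, x 26, y 40, 42 mm high; pinch its 26 mm from above), mid-block, 16 mm below its top, 133 mm over the table with the bolt up. Knob stands on the keeper, a bar x 44, y 90, 10 mm thick, its top 26 mm below this point, reaching 60 mm to +y, 30 mm to -y. Jig's axes, z up: keeper slides to +y under the lip; the rabbit lies to +x.
- bolt (a joint): Spring bolt of the rabbit's jig (m), carries keeper and knob: 0 up, grows straight down, 0.025 bottomed. Takes 3 N to start, 10 to 12 N at the bottom; untrapped, it springs back. The lip (dark steel block, x 60, y 44 mm, underside 90, top 114 mm over the table, post at its far side) blocks the keeper unless the bolt is 0.017 or more down; trapped under the lip it rests at about 0.017.
- keeper (a joint): Keeper of the rabbit's jig (m): 0 drawn back, grows as it slides to +y, stop at 0.036; starts between 0 and 0.006. Its tip reaches the lip's edge at 0.012 and is 24 mm under the lip at the stop. It slides with about 1.5 N of friction and stays where it is left. The knob moves with it.
- owl_jig: The other jig, to leave alone, fixed like the rabbit's: dark wooden base x 240, y 170, 15 mm thick, same bolt, but a flat owl cut-out (broad body, pointed ears, round eyes) where the other has a rabbit (round body, long ears). Origin: centre of the base's underside, z up; its knob at x -70, y -40 mm, top 149 mm over the table; the owl lies to +x.

How it is judged:
By the outcome, as a careful person would: the job done as asked, in the order asked, and still so for the second after the job is handed in, with the robot touching nothing.
It also fails if it takes over 32 s, if anything falls off the work surface, if the arm or the gripper's body presses on something with over 40 N, if the wrist force passes 120 N, or if a joint passes its speed limit or range.

ROBOT

A 6-joint arm with a two-finger parallel gripper is mounted at the origin on the work surface. World frame = base frame: x ahead of the robot, y to its left, z up, the work surface at z = 0. Lengths are in m, angles in rad, forces in N, time in s.
With the tool pointing down it reaches from about 0.425 to 0.95 m from the base axis. Payload 14.7 kg.
Tool frame: the origin (TCP) lies at the very end of the fingers, on their centre line; the grasp point (between the pads) lies 19 mm behind it; z points along the fingers, y is the direction in which the jaws open and shut (so a half turn about z gives the same grasp; the last joint's range is limited). The gripper opens to 85 mm and grips with 20 to 120 N. Pads are 22 mm wide; open, the fingers measure 114 mm over their backs; the gripper's body (76 mm by 85 mm) begins 54 mm behind the grasp point. The pads swing forward as they close: fully open they stand 13 mm farther back than shut.
Start: joints at [1.204, 0.48, 1.596, -0, 1.065, -0.047], TCP at [0.204, 0.617, 0.231] pointing down, gripper open.
Joint ranges: [-2.75, 2.75], [-0.82, 2.05], [0.23, 2.67], [-1.56, 4.7], [0.09, 2.69], [-2.92, 2.92]. Speed limits (rad/s): [1.89, 1.89, 2.39, 3.01, 3.01, 3.01].

INTERFACE

Orientations are given as a 3x3 rotation matrix whose columns are the frame's x, y, z axes.
In Python, from rig import * gives the robot as it stands. The module is installed in compiled form; this text tells all that it offers.
- The arm moves only by the shell command python3 -m creep 'ROWS' [FORCE]. ROWS is JSON, a list that holds one entry, the list of rows, each a list of 5 numbers: the shift along the tool's x, y, z in m, then the turn about the tool's z in rad, then the opening, from 0 (shut) to 1 (fully open). A call has exactly 8 rows; each row is the pose to reach, as a shift and turn from the pose commanded when the call began, along the tool's axes at that moment; what a row does not reach only later rows make up. A row lasts 1/12 s, in which the tool goes at most 41.7 mm and 7.16 degrees, less where a joint would pass 70% of its speed; a pose out of reach is approached as far as the arm can. A call with a gripper value outside its range is refused whole. The fingers move at their own pace and stop on an object; FORCE is the grip in N (left out, the last holds). Time passes only in rows, so rows that repeat a pose let the fingers close, or fill a call up. It gives the time, the measured TCP pose, the force and the opening at its end, in the units of the state.
- sense(): the state, without advancing time (a new reading comes with each control period).
- grab_frame(name): name is "side" or "top"; returns a dict with "image" (420x560x3 uint8, red, green, blue), "depth" (420x560 float32, m along the optical axis (not along the pixel's ray), 0 where there is no reading), "fx", "fy", "cx", "cy" (pixels), "R" (3x3) and "t" (3): a world point X has camera coordinates R X + t. Camera axes: x right, y down, z forward; pixel columns grow to the right and rows downward; lengths in m; the calibration is good to about 2 mm. A picture is of the moment at which its call begins.
- hand_in(): hands the job in, once; it reports no verdict.
The state is a dict: "time_s": time; "joint_pos": joint angles; "qvel": joint speeds; "tau": joint torques, N m; "tcp_pos": TCP position; "tool_rot": TCP orientation; "force": force on the tool from outside, world axes, zero at the start; "ft_torque": the same for the moment, N m; "grip_width": finger opening in m.
Only numpy, scipy, OpenCV 4.12 (cv2) and the standard library are available. Lean on these libraries where they do the work, as an engineer would, in place of code of your own. Each camera call takes 0.05 s, during which the arm holds its last target.

## Working session

There is one attempt and no reset: what is moved stays moved. The work goes in short steps, Python scripts to look and compute and a shell command to move; the robot and the scene stay as the last step left them, time stands still between calls to the robot, and variables do not carry over. Pictures are saved under pics/ and viewed, and the job is handed in when it is done.

```bash
mkdir -p pics
python3 - <<'E'
from rig import *
import cv2,numpy as np
s=sense()
for k in s: print(k,np.round(s[k],3).tolist())
for n in("top","side"):
    f=grab_frame(n); cv2.imwrite(f"pics/{n}0.png",f["image"][:,:,::-1]); np.savez(f"{n}0.npz",**f)
    print(n,f["fx"],f["cx"],f["cy"],(-f["R"].T@f["t"]).round(3),f["R"].round(2).tolist())
E
```

```text
time_s 0.0
joint_pos [1.204, 0.481, 1.597, 0.0, 1.065, -0.047]
qvel [-0.001, -0.001, 0.0, -0.0, 0.0, -0.001]
tau [0.003, -95.065, -43.019, 0.0, 0.012, 0.0]
tcp_pos [0.204, 0.617, 0.231]
tool_rot [[-0.949, 0.314, -0.0], [0.314, 0.949, -0.001], [0.0, -0.001, -1.0]]
force [-0.275, 0.075, 0.187]
ft_torque [0.003, 0.001, -0.001]
grip_width 0.086
top 531.5511470204301 269.6851061501123 213.62394489852807 [ 0.449 -0.029  1.333] [[0.02, -1.0, 0.01], [-0.99, -0.02, -0.1], [0.1, -0.0, -1.0]]
side 409.37957899220726 281.1810407648971 212.67459391845645 [0.096 0.467 0.553] [[-0.71, -0.7, -0.02], [-0.35, 0.38, -0.85], [0.61, -0.6, -0.52]]
```

View pics/top0.png

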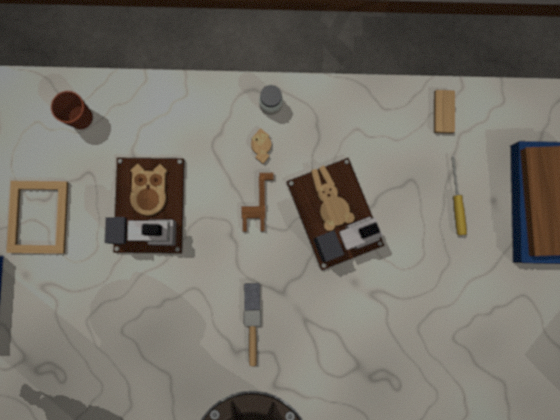

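View pics/side0.png

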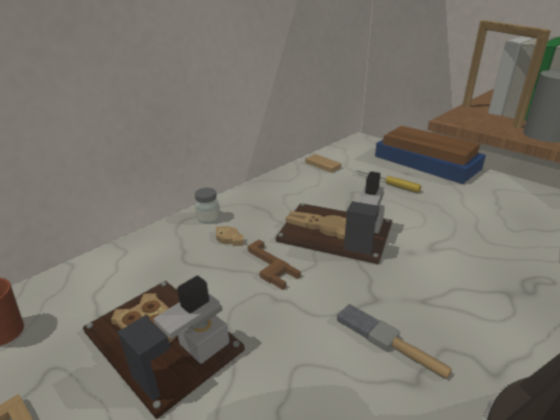

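```bash
cat > h.py <<'E'
import numpy as np,cv2
def ray(f,u,v,z):
    d=f["R"].T@np.array([(u-f["cx"])/f["fx"],(v-f["cy"])/f["fy"],1]); c=-f["R"].T@f["t"]
    return c+d*(z-c[2])/d[2]
def cloud(f):
    D=f["depth"]; v,u=np.mgrid[:D.shape[0],:D.shape[1]]
    P=np.stack([(u-f["cx"])/f["fx"]*D,(v-f["cy"])/f["fy"]*D,D],-1)
    W=(P-f["t"])@f["R"]; W[D==0]=np.nan; return W
E
python3 - <<'E'
from h import *
f=dict(np.load("top0.npz")); W=cloud(f); im=f["image"].astype(int)
roi=np.zeros(im.shape[:2],bool); roi[150:280,280:395]=1
def rect(m,z,n):
    m=m&roi; c,_=cv2.findContours(m.astype(np.uint8),0,1); c=max(c,key=cv2.contourArea)
    P=np.array([ray(f,*p[0],z)[:2] for p in c],np.float32)*1000
    r=cv2.minAreaRect(P); print(n,r,"px",c.mean(0).round(),"boxlong",cv2.boxPoints(r).round().tolist())
z=W[...,2]
rect(im.max(2)<110,.015,"base")
rect((im.max(2)<45)&(z>.125),.149,"knob")
rect((z>.135),.149,"knobdepth")
rect((z>.102)&(z<.125)&(im.max(2)<110),.114,"lip")
rect((im.min(2)>100)&(z>.07)&(z<.13),.117,"keeper")
for u,v in((370,230),(368,228),(350,238),(329,247),(325,238)): print(u,v,im[v,u],W[v,u].round(4))
g=dict(np.load("side0.npz")); V=cloud(g)
for u,v in((372,178),(376,184),(362,212),(368,197)): print(u,v,g["image"][v,u],V[v,u].round(4))
m=(V[...,2]>.135)&(g["image"].max(2)<60); m[:,:330]=0;m[:150]=0;m[220:]=0;m[:,400:]=0
print(m.sum(),np.nanmean(V[m],0),np.nanmax(V[m],0))
cv2.imwrite("pics/crop.png",np.hstack([cv2.resize(f["image"][150:280,280:400,::-1],None,fx=3,fy=3,interpolation=2),cv2.resize(g["image"][160:270,280:400,::-1],(390,390))]))
E
```

```text
base ((571.8060913085938, -199.38003540039062), (269.013916015625, 176.55288696289062), 23.580921173095703) px [[341. 219.]] boxlong [[413.0, -172.0], [484.0, -334.0], [730.0, -226.0], [660.0, -65.0]]
knob ((533.0863037109375, -254.1864471435547), (21.539405822753906, 40.54480743408203), 22.205869674682617) px [[369. 230.]] boxlong [[515.0, -239.0], [531.0, -277.0], [551.0, -269.0], [535.0, -231.0]]
knobdepth ((534.1890258789062, -255.35025024414062), (25.598567962646484, 41.893558502197266), 22.957185745239258) px [[369. 230.]] boxlong [[514.0, -241.0], [531.0, -280.0], [554.0, -270.0], [538.0, -231.0]]
lip ((498.9933166503906, -170.42477416992188), (59.86044692993164, 45.32550811767578), 22.487022399902344) px [[329. 245.]] boxlong [[463.0, -161.0], [480.0, -203.0], [535.0, -180.0], [518.0, -138.0]]
keeper ((528.6539306640625, -241.3610076904297), (47.13197708129883, 88.79862213134766), 22.443872451782227) px [[358. 232.]] boxlong [[490.0, -209.0], [524.0, -291.0], [567.0, -273.0], [533.0, -191.0]]
370 230 [16 15 17] [ 0.5339 -0.2569  0.1484]
368 228 [13 11 13] [ 0.5383 -0.2525  0.1478]
350 238 [149 145 142] [ 0.5173 -0.2188  0.1067]
329 247 [51 51 54] [ 0.4952 -0.1698  0.1131]
325 238 [56 57 58] [ 0.5156 -0.1602  0.1143]
372 178 [44 43 41] [ 0.5261 -0.2415  0.1474]
376 184 [40 40 37] [ 0.5163 -0.2445  0.1349]
362 212 [63 64 64] [ 0.4891 -0.156   0.1135]
368 197 [140 138 134] [ 0.5224 -0.2272  0.107 ]
125 [ 0.52694958 -0.24735537  0.14484386] [ 0.54487783 -0.23300142  0.15029567]
```

View pics/crop.png

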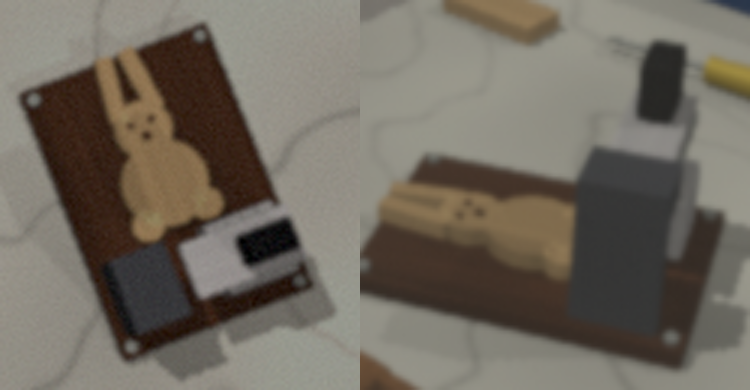

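The top view shows the rabbit jig on the right, with its knob at about (370,230) and its lip at (329,247). The owl jig is on the left at about (150,205). In the world frame the rabbit knob is at about (0.534, -0.2555), with the jig turned 22.7°. Both views agree to within a few mm.

```bash
python3 -m creep '[[[-0.030,-0.026,0,0.107,1],[-0.060,-0.053,0,0.214,1],[-0.090,-0.079,0,0.321,1],[-0.120,-0.105,0,0.428,1],[-0.150,-0.132,0,0.535,1],[-0.180,-0.158,0,0.642,1],[-0.211,-0.185,0,0.749,1],[-0.241,-0.211,0,0.855,1]]]' 60
```

```text
time_s: 0.77
tcp_pos: [0.3672, 0.339, 0.2312]
tool_rot: [[-0.381, 0.925, -0.0], [0.925, 0.381, -0.0], [-0.0, -0.0, -1.0]]
force: [0.1, 0.6, 0.3]
grip_width: 0.0855
```

```bash
python3 -m creep '[[[-0.038,-0.005,0,0,1],[-0.077,-0.010,0,0,1],[-0.115,-0.014,0,0,1],[-0.153,-0.019,0,0,1],[-0.191,-0.024,0,0,1],[-0.230,-0.029,0,0,1],[-0.268,-0.033,0,0,1],[-0.306,-0.038,0,0,1]]]'; python3 -m creep '[[[-0.038,-0.005,0,0,1],[-0.077,-0.010,0,0,1],[-0.115,-0.014,0,0,1],[-0.153,-0.019,0,0,1],[-0.191,-0.024,0,0,1],[-0.230,-0.029,0,0,1],[-0.268,-0.033,0,0,1],[-0.306,-0.038,0,0,1]]]'
```

```text
time_s: 1.43
tcp_pos: [0.4498, 0.0421, 0.2313]
tool_rot: [[-0.386, 0.923, 0.0], [0.923, 0.386, 0.0], [-0.0, 0.0, -1.0]]
force: [1.2, 0.8, -0.2]
grip_width: 0.0855
time_s: 2.1
tcp_pos: [0.5327, -0.255, 0.2311]
tool_rot: [[-0.385, 0.923, -0.0], [0.923, 0.385, 0.0], [0.0, -0.0, -1.0]]
force: [1.0, 1.1, -0.2]
grip_width: 0.0854
```

Run:
```python
from rig import *
from h import *
s=sense(); R=s["tool_rot"]; p=np.array(s["tcp_pos"]); print(p.round(4),R.round(4) if hasattr(R,'round') else R)
print("shift to knob", (np.array(R).T@(np.array([.534,-.2555,.114])-p)).round(4), "yaw tool y",np.degrees(np.arctan2(R[1][1],R[0][1])))
for n in("top","side"):
    f=grab_frame(n); cv2.imwrite(f"pics/{n}1.png",f["image"][:,:,::-1]); np.savez(f"{n}1.npz",**f)
```

```text
[ 0.5327 -0.255   0.2311] [[-3.854e-01  9.227e-01 -3.000e-04]
 [ 9.227e-01  3.854e-01  2.000e-04]
 [ 3.000e-04 -2.000e-04 -1.000e+00]]
shift to knob [-0.001   0.001   0.1171] yaw tool y 22.670532033519983
```

View pics/side1.png

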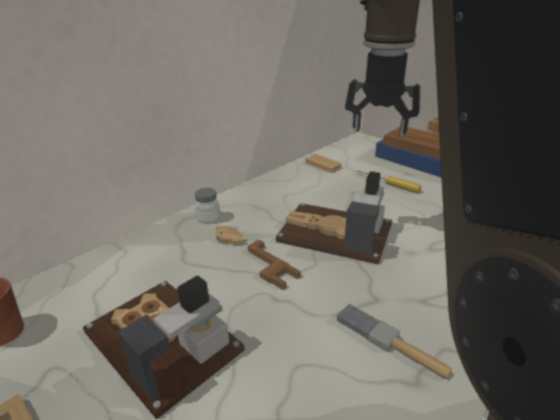

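The side view shows the open gripper directly above the rabbit knob at (372,183), with the fingers straddling it. I'll lower it over the knob and close.

```bash
python3 -m creep '[[[-0.001,0.001,0.030,0,1],[-0.001,0.001,0.055,0,1],[-0.001,0.001,0.075,0,1],[-0.001,0.001,0.092,0,1],[-0.001,0.001,0.105,0,1],[-0.001,0.001,0.112,0,1],[-0.001,0.001,0.115,0,1],[-0.001,0.001,0.115,0,1]]]'; python3 -m creep '[[[0,0,0,0,0.4],[0,0,0,0,0.2],[0,0,0,0,0],[0,0,0,0,0],[0,0,0,0,0],[0,0,0,0,0],[0,0,0,0,0],[0,0,0,0,0]]]' 60
```

```text
time_s: 2.87
tcp_pos: [0.5338, -0.2532, 0.1159]
tool_rot: [[-0.386, 0.923, -0.001], [0.923, 0.386, 0.0], [0.001, -0.001, -1.0]]
force: [0.6, 0.3, 0.4]
grip_width: 0.0857
time_s: 3.53
tcp_pos: [0.5332, -0.2537, 0.1164]
tool_rot: [[-0.386, 0.923, -0.001], [0.923, 0.386, 0.0], [0.001, -0.001, -1.0]]
force: [-5.5, -2.8, 2.6]
grip_width: 0.0253
```

The fingers stopped at 25 mm, so the knob is gripped. Next I push the bolt down.

```bash
python3 -m creep '[[[0,0,0.004,0,0],[0,0,0.008,0,0],[0,0,0.012,0,0],[0,0,0.016,0,0],[0,0,0.020,0,0],[0,0,0.023,0,0],[0,0,0.024,0,0],[0,0,0.024,0,0]]]'
```

```text
time_s: 4.2
tcp_pos: [0.5333, -0.2537, 0.0926]
tool_rot: [[-0.386, 0.923, -0.001], [0.923, 0.386, -0.0], [0.0, -0.001, -1.0]]
force: [-8.1, -2.0, 11.6]
grip_width: 0.0252
```

The bolt is down 24 mm with a 12 N reaction, as expected. Now I slide along tool +x, which is jig +y.

```bash
python3 -m creep '[[[0.004,0,0,0,0],[0.009,0,0,0,0],[0.014,0,0,0,0],[0.019,0,0,0,0],[0.024,0,0,0,0],[0.028,0,0,0,0],[0.031,0,0,0,0],[0.032,0,0,0,0]]]'
```

```text
time_s: 4.87
tcp_pos: [0.5211, -0.2241, 0.093]
tool_rot: [[-0.386, 0.923, -0.0], [0.923, 0.386, -0.001], [-0.0, -0.001, -1.0]]
force: [-8.8, -5.4, 11.4]
grip_width: 0.0253
```

```bash
python3 -m creep '[[[0.001,0,0,0,0],[0.002,0,0,0,0],[0.002,0,0,0,0],[0.002,0,0,0,0],[0.002,0,0,0,0],[0.002,0,0,0,0],[0.002,0,0,0,0],[0.002,0,0,0,0]]]'
python3 - <<'E'
from rig import *
from h import *
f=grab_frame("side"); cv2.imwrite("pics/side2.png",cv2.resize(f["image"][120:270,260:460,::-1],None,fx=4,fy=4))
E
```

```text
time_s: 5.53
tcp_pos: [0.5203, -0.2225, 0.0929]
tool_rot: [[-0.386, 0.923, -0.001], [0.923, 0.386, -0.0], [-0.0, -0.001, -1.0]]
force: [-7.6, -3.5, 11.4]
grip_width: 0.0252
```

View pics/side2.png

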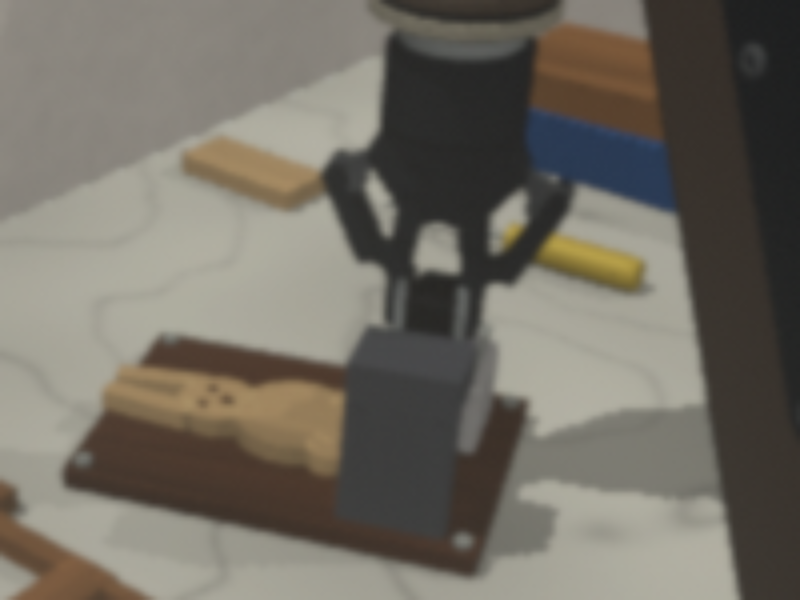

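The knob, at crop position (430,300), is held down right behind the lip with the keeper under it. I'll ease up to the trapped height before opening.

```bash
python3 -m creep '[[[0,0,-0.001,0,0],[0,0,-0.002,0,0],[0,0,-0.003,0,0],[0,0,-0.004,0,0],[0,0,-0.005,0,0],[0,0,-0.006,0,0],[0,0,-0.0065,0,0],[0,0,-0.0065,0,0]]]'
```

```text
time_s: 6.25
tcp_pos: [0.5203, -0.2225, 0.0994]
tool_rot: [[-0.386, 0.923, -0.001], [0.923, 0.386, -0.0], [-0.0, -0.001, -1.0]]
force: [-7.3, -2.4, 8.4]
grip_width: 0.025
```

```bash
python3 -m creep '[[[0,0,0,0,0.1],[0,0,0,0,0.25],[0,0,0,0,0.4],[0,0,0,0,0.6],[0,0,0,0,0.8],[0,0,0,0,1],[0,0,0,0,1],[0,0,0,0,1]]]'; python3 -m creep '[[[0,0,-0.010,0,1],[0,0,-0.030,0,1],[0,0,-0.060,0,1],[0,0,-0.090,0,1],[0,0,-0.120,0,1],[0,0,-0.150,0,1],[0,0,-0.150,0,1],[0,0,-0.150,0,1]]]'
```

```text
time_s: 6.92
tcp_pos: [0.521, -0.2221, 0.0988]
tool_rot: [[-0.386, 0.923, 0.0], [0.923, 0.386, 0.0], [-0.0, 0.0, -1.0]]
force: [-0.1, -0.3, 0.1]
grip_width: 0.0852
time_s: 7.58
tcp_pos: [0.5218, -0.2226, 0.2513]
tool_rot: [[-0.386, 0.923, 0.004], [0.923, 0.386, -0.002], [-0.003, 0.003, -1.0]]
force: [0.0, -0.9, -1.0]
grip_width: 0.0853
```

```bash
python3 -m creep '[[[-0.03,0,0,0,1],[-0.07,0,0,0,1],[-0.11,0,0,0,1],[-0.15,0,0,0,1],[-0.19,0,0,0,1],[-0.23,0,0,0,1],[-0.25,0,0,0,1],[-0.25,0,0,0,1]]]'
python3 - <<'E'
from rig import *
from h import *
f=grab_frame("top");g=grab_frame("side")
cv2.imwrite("pics/end.png",np.hstack([cv2.resize(f["image"][150:280,280:400,::-1],None,fx=3,fy=3,interpolation=2),cv2.resize(g["image"][160:270,280:400,::-1],(390,390))]))
W=cloud(f);im=f["image"]
roi=np.zeros(im.shape[:2],bool); roi[200:270,300:395]=1
m=roi&(W[...,2]>.121)&(W[...,2]<.15); print(m.sum(),np.median(W[m],0))
c,_=cv2.findContours(m.astype(np.uint8),0,1);c=max(c,key=cv2.contourArea)
r=cv2.minAreaRect(np.array([ray(f,*p[0],.132)[:2] for p in c],np.float32)*1000);print(r)
d=np.array(r[0])-[534,-255.5];print("slide",d@[-.386,.9226],"x",d@[.9226,.386])
E
```

```text
time_s: 8.25
tcp_pos: [0.6175, -0.4566, 0.2464]
tool_rot: [[-0.384, 0.924, -0.001], [0.924, 0.384, 0.0], [0.001, -0.001, -1.0]]
force: [0.4, 0.0, -0.6]
grip_width: 0.085
204 [ 0.52108241 -0.22428222  0.13244688]
((521.6741943359375, -224.6154022216797), (25.51149559020996, 40.990753173828125), 22.95886993408203)
slide 33.25189089660645 x 0.5496664367675793
```

View pics/end.png

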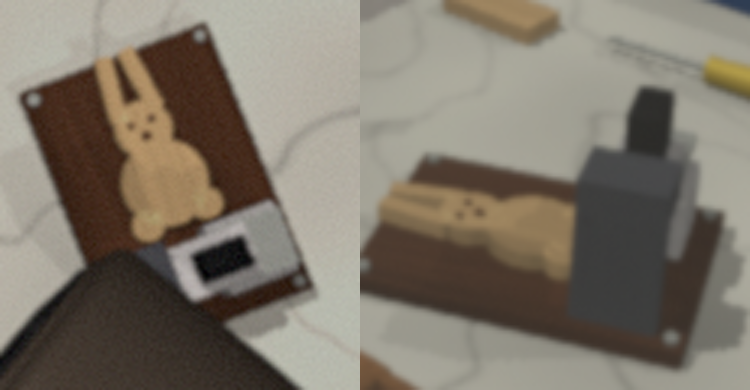

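The knob stays down with the gripper away: its top is at 132 mm (149 before), and it has slid 33 mm up against the lip (crop position (222,258)). Handing in.

```bash
python3 -c "
from rig import *
print(sense()['time_s'],sense()['force']);print(hand_in())"
```

```text
8.35 [ 0.05897534  0.33604037 -1.3683173 ]
the job is handed in; nothing more can be done
None
```

The rabbit's jig is locked: its bolt stays down with the gripper clear, and I handed the job in at about 8.4 s.

- **What I did:** I pinched the rabbit jig's knob and pushed the bolt down 24 mm, meeting about 11.5 N. I slid the knob about 34 mm towards the lip, eased it up to the trapped height, then let go and backed away.
- **Last checks:** With the gripper away, the knob top stood at 132 mm, down from 149. That is about 17 mm down, the trapped rest height. The top camera put the slide at 33 mm, about 20 mm or more of keeper under the lip. The force on the wrist was near zero.
- **Disagreements and limits:** The two cameras differed by a few mm on the knob's position, and gripping it gave a sideways force of about 6 to 9 N. In the last top view the forearm partly covered the lip, but the side view showed the knob down behind it. I went nowhere near the owl's jig, crossing only well above the bench, and did not re-measure it.

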